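# Sort sealed valve cartridges by weight at the plumbing counter

## Robot

A 6-joint arm with a two-finger parallel gripper is mounted at the origin on the work surface. World frame = base frame: x ahead of the robot, y to its left, z up, the work surface at z = 0. Lengths are in mm, angles in rad, forces in N, time in s.
With the tool pointing down it reaches from about 350 to 975 mm from the base axis. Payload 7.1 kg.
Tool frame: the origin (TCP) lies at the very end of the fingers, on their centre line; the grasp point (between the pads) lies ctrl.hold_point_z behind it (ctrl.hold_point_z is the distance from the TCP to the grasp point, in mm); z points along the fingers, y is the line along which they close (so a half turn about z gives the same grasp; the last joint's range is limited). The gripper opens to 88 mm and grips with 3 to 60 N. Pads are 20 mm wide; open, the fingers measure 115 mm over their backs; the gripper's body (75 mm by 178 mm) begins 61 mm behind the grasp point.
Start: joints at [-1.139, 0.423, 1.63, -0, 1.089, -0.019], TCP at [272.318, -562.537, 222.675] pointing down, gripper open.
Joint ranges: [-3, 3], [-0.9, 2.11], [0.09, 2.58], [-1.31, 4.45], [0.11, 2.69], [-2.54, 2.54]. Speed limits (rad/s): [2.39, 2.39, 3.01, 3.14, 3.14, 3.14].

## Interface

Orientations are given as a rotation vector (axis times angle).
In Python, from workcell import ctrl gives the robot as it stands. The module is installed in compiled form; this text tells all that it offers.
- The arm moves only by the shell command python3 -m creep 'ROWS'. ROWS is JSON, a list of rows, each an object with "translation": the shift along the tool's x, y, z in mm, a list of three; "angular": the turn, a rotation vector about the tool's x, y, z in rad, a list of three; "jaw": the opening, from 0 (shut) to 1 (fully open). A call has exactly 8 rows; each row is the pose to reach, as a shift and turn from the pose commanded when the call began, along the tool's axes at that moment; what a row does not reach only later rows make up. A row lasts 1/8 s, in which the tool goes at most 62.5 mm and 10.7 degrees, less where a joint would pass 70% of its speed; a pose out of reach is approached as far as the arm can. A call with a gripper value outside its range is refused whole. The fingers move at their own pace and stop on an object; the grip force is fixed at half the most. Time passes only in rows, so rows that repeat a pose let the fingers close, or fill a call up. It gives the time, the measured TCP pose, the force, the opening and the grip force at its end, in the units of the state.
- ctrl.get_obs(): the state, without advancing time (a new reading comes with each control period).
- ctrl.get_image(name): name is "side" or "top" or "wrist"; returns the picture (384x512x3 uint8, red, green, blue); there is no depth.
- ctrl.camera_info(name): a dict with "camera_matrix" (3x3 intrinsics, pixels), "world_from_camera" (4x4, takes a point from camera to world coordinates). Camera axes: x right, y up, looking along -z (the intrinsics and any distortion apply to the point x, -y, -z); pixel columns grow to the right and rows downward; lengths in mm; the calibration is good to about 2 mm. The wrist camera is an equidistant fisheye: a pixel r from the principal point sees the ray r / f radians off the axis. A picture is of the moment at which its call begins: read the wrist's pose just before it. camera_info takes no time and is no camera call; for the wrist camera it gives the pose at the moment of the call.
- ctrl.close_job(): hands the job in; it is judged then, once.
Trained networks look in the newest picture that a camera, given by its name, has taken for a name from the list of things; names that differ only in an ending like _2 or _b are one class to them, and where a whole thing is asked for, a point or a joint stands for the part that bears it (a point fixed in the world has none). Each returns a list of dicts, best first, with "score" (0 to 1); they miss things now and then, are a little off and sometimes report something else, mostly with a low value. They report only what shows in the picture. A call takes as long as a camera call. They do not tell look-alikes from the thing itself.
- ctrl.look_for(camera, label): "rect" ([left, top, right, bottom] in pixels, round what is visible of it).
The state is a dict: "t": time; "qpos": joint angles; "qvel": joint speeds; "joint_torque": joint torques, N m; "ee_pos": TCP position; "orientation": TCP orientation; "ft_force": force on the tool from outside, world axes, zero at the start; "moment": the same for the moment, N m; "width": finger opening in mm; "grasp_force": force on a finger pad.
Only numpy, scipy, OpenCV 4.12 (cv2) and the standard library are available. Lean on these libraries where they do the work, as an engineer would, in place of code of your own. Each camera call takes 0.05 s, during which the arm holds its last target. There are 200 camera calls.

## Task

Two look-alike sealed cartridges stand on the counter, and either of them may lack its brass insert. One at a time, lift a cartridge just clear of the counter (a centimetre or three), hold it still there for a second and feel its weight, then seat it gently and fully, upright and flush, in a free hole of a rack: a heavy one in the stock rack (tall end plates), a light one in the returns rack (low ends). Only then do the same with the other; carry them low, never more than 15 cm above the counter, do not tip them over, press only lightly while feeling for the hole, and leave the other fittings where they are.

Things in the scene. Friction and masses are not known exactly. Their poses are not given: they have to be found in the camera images.
- cartridge_a: one look-alike sealed white cartridge, upright, round: body 46 mm diameter from 25 to 109 mm up (rim 49 mm at 99 to 102); below it a spigot 30 mm diameter, 25 mm long, foot chamfered 3 mm. About 440 g (360 to 540) with brass insert, 140 g (110 to 180) without; cannot be seen, both may be alike. Origin: centre of the underside (spigot foot), z up its axis
- cartridge_b: the other look-alike sealed white cartridge, upright, round: body 46 mm diameter from 25 to 109 mm up (rim 49 mm at 99 to 102); below it a spigot 30 mm diameter, 25 mm long, foot chamfered 3 mm. About 440 g (360 to 540) with brass insert, 140 g (110 to 180) without; cannot be seen, both may be alike. Origin: centre of the underside (spigot foot), z up its axis
- stock_rack: the stock rack: the one with tall end plates, 55 mm high, 10 mm thick. Fixed steel base 83 (x) by 206 mm (y), 38 mm high side rails; bare aluminium plate 70 by 174 mm, top 45 mm up, on soft springs: yields downward above 2 N, 1.5 N per mm, 10 mm at most. Two round holes 84 mm apart along y. Home: spigot in a hole, shoulder flat on the plate, underside 20 mm up or less. Origin: centre of underside
- returns_rack: the returns rack: the one with low end strips only 12 mm high. Fixed steel base 83 (x) by 206 mm (y), 38 mm high side rails; bare aluminium plate 70 by 174 mm, top 45 mm up, on soft springs: yields downward above 2 N, 1.5 N per mm, 10 mm at most. Two round holes 84 mm apart along y. Home: spigot in a hole, shoulder flat on the plate, underside 20 mm up or less. Origin: centre of underside
- stock_rack_left (a point): centre of the left (+y) hole (31.5 mm wide, through, 1 mm chamfer) at the unloaded plate top, as if the plate were at mid-travel. The plate floats stiffly sideways (12 N shifts it) and rests up to 6 mm off along the rack's y, either way, alike for both holes; this reading does NOT show it
- stock_rack_right (a point): centre of the right (-y) hole (31.5 mm wide, through, 1 mm chamfer) at the unloaded plate top, as if the plate were at mid-travel. The plate floats stiffly sideways (12 N shifts it) and rests up to 6 mm off along the rack's y, either way, alike for both holes; this reading does NOT show it
- returns_rack_left (a point): centre of the left (+y) hole (31.5 mm wide, through, 1 mm chamfer) at the unloaded plate top, as if the plate were at mid-travel. The plate floats stiffly sideways (12 N shifts it) and rests up to 6 mm off along the rack's y, either way, alike for both holes; this reading does NOT show it
- returns_rack_right (a point): centre of the right (-y) hole (31.5 mm wide, through, 1 mm chamfer) at the unloaded plate top, as if the plate were at mid-travel. The plate floats stiffly sideways (12 N shifts it) and rests up to 6 mm off along the rack's y, either way, alike for both holes; this reading does NOT show it
- tee: bystander, to be left alone: white pipe tee lying flat, 92 mm long (y), branch 50 mm to +x, 44 mm high; origin under the junction
- elbow: bystander, to be left alone: white pipe elbow lying flat, legs 52 mm to +x and +y, 44 mm high; origin under the bend
- end_cap: bystander, to be left alone: small white end cap, 34 mm diameter, 25 mm high; origin centre of underside
- coupling: bystander, to be left alone: brown coupling ring, 48 mm diameter, 40 mm high; origin centre of underside
- tape_roll: bystander, to be left alone: white tape roll lying flat, 56 mm diameter, 14 mm high; origin centre of underside
- ball_valve: bystander, to be left alone: brass ball valve with a flat lever, 70 mm long (y), 49 mm high; origin under its middle
Things that resemble listed ones, but are neither listed nor needed, are in the scene too. Leave any turquoise look-alike of the cartridge_a alone. Leave any blue look-alike of the cartridge_b alone.

How it is judged:
By the outcome, as a careful person would: the job done as asked, in the order asked, and still so for the second after the job is handed in, with the robot touching nothing.
It also fails if it takes over 72 s, if anything falls off the work surface, if the arm or the gripper's body presses on something with over 40 N, if the wrist force passes 120 N, or if a joint passes its speed limit or range.

## Working session

There is one attempt and no reset: what is moved stays moved. The work goes in short steps, Python scripts to look and compute and a shell command to move; the robot and the scene stay as the last step left them, time stands still between calls to the robot, and variables do not carry over. Pictures are saved under pics/ and viewed, at most 10 in all, crops included, and the job is handed in when it is done.

```bash
mkdir -p pics
python3 - <<'E'
from workcell import ctrl
import cv2,numpy as np
print(ctrl.get_obs(),ctrl.hold_point_z)
for c in("top","side"):
    im=ctrl.get_image(c);cv2.imwrite(f"pics/{c}0.png",im[...,::-1])
    i=ctrl.camera_info(c);print(c,np.round(i["camera_matrix"],1).tolist(),np.round(i["world_from_camera"],3).tolist(),[k for k in i])
    for l in("cartridge_a","stock_rack","returns_rack","stock_rack_left","returns_rack_left"):
        print(l,[(round(d["score"],2),np.round(d["rect"]).tolist()) for d in ctrl.look_for(c,l)][:5])
a=cv2.imread("pics/top0.png");cv2.imwrite("pics/t.png",cv2.resize(a,(800,600)))
a=cv2.imread("pics/side0.png");cv2.imwrite("pics/s.png",cv2.resize(a,(800,600)))
E
```

```text
{'t': 0.0, 'qpos': array([-1.13902258e+00,  4.23861045e-01,  1.63068249e+00, -4.07007849e-06,
        1.08861888e+00, -1.89927011e-02]), 'qvel': array([-0.0009965 ,  0.00073832,  0.00053294, -0.00048851, -0.00011278,
        0.00012854]), 'joint_torque': array([ 2.32257844e-03, -5.44619536e+01, -2.73671329e+01,  6.43887394e-02,
        2.26628466e-02, -1.08344707e-04]), 'ee_pos': array([ 272.07541879, -562.04699654,  221.89204328]), 'orientation': array([-3.06063960e+00, -7.01742522e-01,  5.10599996e-04]), 'ft_force': array([-0.01731971,  0.17746153,  0.06335682]), 'moment': array([-0.02540237,  0.00681911,  0.00888743]), 'grasp_force': 0.0, 'width': 88.15713357055282} 18.700000000000003
top [[453.1, 0.0, 261.3], [0.0, 453.1, 190.1], [0.0, 0.0, 1.0]] [[-0.026, 0.995, -0.094, 481.55], [-1.0, -0.026, 0.003, 17.927], [0.0, 0.094, 0.996, 1046.199], [0.0, 0.0, 0.0, 1.0]] ['camera_matrix', 'world_from_camera']
cartridge_a [(0.96, [346.0, 267.0, 374.0, 291.0]), (0.9, [196.0, 225.0, 221.0, 250.0]), (0.9, [296.0, 270.0, 321.0, 294.0]), (0.74, [317.0, 220.0, 344.0, 245.0]), (0.67, [177.0, 272.
[... 325 characters left out ...]
, 249.8], [0.0, 456.8, 186.0], [0.0, 0.0, 1.0]] [[0.998, 0.032, -0.055, 510.514], [-0.061, 0.696, -0.716, -714.74], [0.015, 0.718, 0.696, 764.711], [0.0, 0.0, 0.0, 1.0]] ['camera_matrix', 'world_from_camera']
cartridge_a [(0.95, [157.0, 121.0, 175.0, 165.0]), (0.77, [198.0, 130.0, 219.0, 176.0]), (0.75, [145.0, 238.0, 174.0, 288.0]), (0.6, [148.0, 193.0, 176.0, 239.0]), (0.59, [198.0, 209.0, 222.0, 259.0])]
stock_rack [(0.62, [258.0, 206.0, 310.0, 314.0]), (0.46, [315.0, 128.0, 332.0, 164.0])]
returns_rack [(0.72, [240.0, 121.0, 277.0, 182.0]), (0.39, [257.0, 191.0, 276.0, 210.0])]
stock_rack_left [(0.58, [256.0, 208.0, 305.0, 307.0])]
returns_rack_left [(0.96, [244.0, 116.0, 274.0, 178.0])]
```

View pics/t.png

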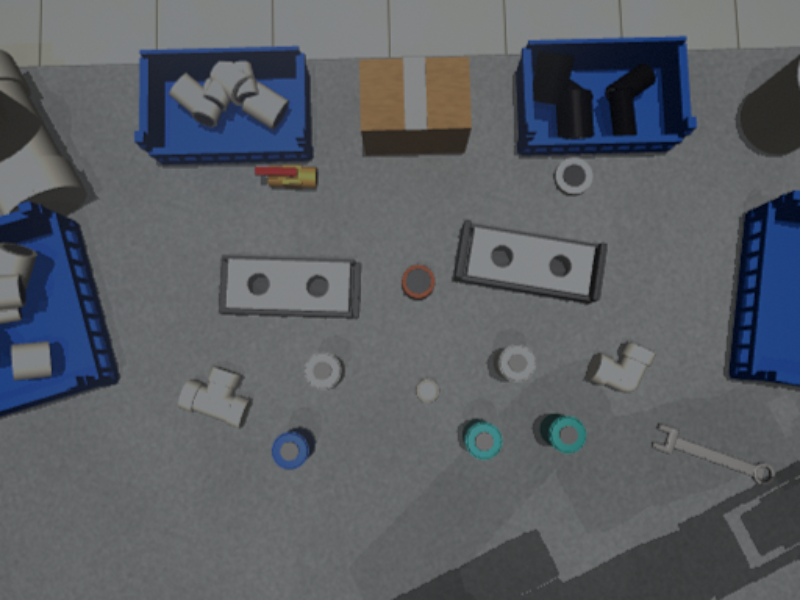

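View pics/s.png

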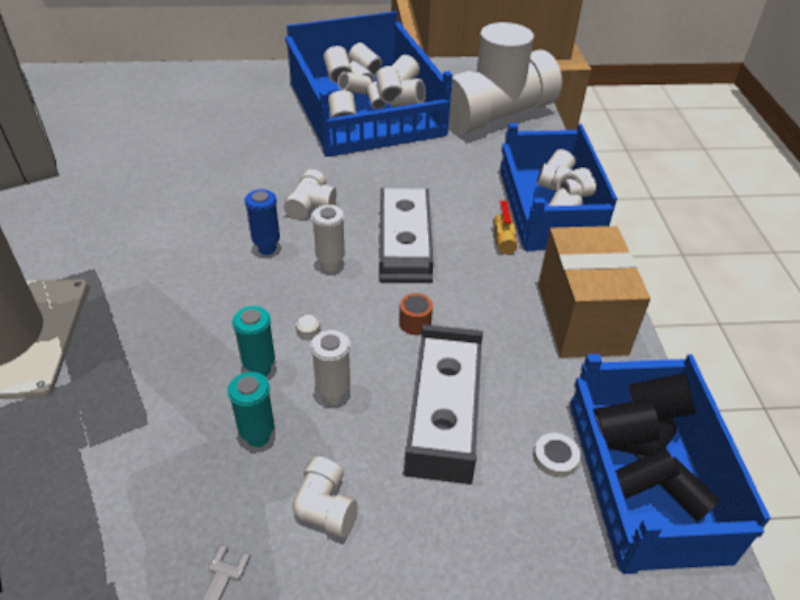

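The top view (800×600 scale) shows white cartridges at (323,370) and (516,363). Things that could be mistaken for them:
- turquoise look-alikes at (483,440) and (567,434)
- a blue look-alike at (291,450)
- the tape roll at (574,176)
- the end cap at (427,390)

In the side view the white cartridges are at (328,238) and (331,368). The rack with tall ends is the near one there, at about (530,262) in the top view. The low-ended returns rack is at about (288,286).

```bash
cat > h.py <<'E'
from workcell import ctrl
import cv2,numpy as np
def w(c,u,v,z,info=None):
    i=info or ctrl.camera_info(c);K=np.array(i["camera_matrix"]);T=np.array(i["world_from_camera"])
    x,y=(u-K[0,2])/K[0,0],(v-K[1,2])/K[1,1]
    if c=="wrist":
        r=np.hypot(x,y);s=np.sin(r)/max(r,1e-9);d=np.array([x*s,-y*s,-np.cos(r)])
    else: d=np.array([x,-y,-1])
    d=T[:3,:3]@d;o=T[:3,3];return (o+d*(z-o[2])/d[2])
def st():
    o=ctrl.get_obs();print("t %.2f ee"%o["t"],o["ee_pos"].round(1),o["orientation"].round(3),"F",o["ft_force"].round(2),"M",o["moment"].round(2),"w %.1f g %.1f"%(o["width"],o["grasp_force"]),"q",o["qpos"].round(2));return o
E
python3 - <<'E'
from h import *
a=cv2.imread("pics/top0.png");g=cv2.cvtColor(a,6)
up=cv2.resize(g,None,fx=4,fy=4,interpolation=cv2.INTER_CUBIC)
def blob(m,u,v):
    n,l,s,c=cv2.connectedComponentsWithStats(m.astype(np.uint8))
    k=l[int(v*4),int(u*4)];return c[k]/4-.375,s[k,4]/16,cv2.minAreaRect(np.argwhere(l==k)[:,::-1].astype(np.float32)/4)
print("grey",[int(g[int(v),int(u)]) for u,v in((165,182),(165,172),(330,232),(330,226),(325,190))])
for n,u,v in(("retL",165.5,182),("retR",203.5,183),("stoL",321,164),("stoR",358.5,170)):
    c,s,_=blob(up<105,u,v);print(n,c.round(1),s,w("top",*c,45).round(1))
for n,u,v in(("ret",184,190),("sto",338,175)):
    c,s,r=blob(up>115,u,v);b=cv2.boxPoints(r)-.375;print(n,s,r[1],[w("top",*p,45).round(1)[:2].tolist() for p in b])
for n,u,v in(("A",206.7,237),("B",330,232)):
    for (l) in (0,):
        p=up[int(v*4)-70:int(v*4)+70,int(u*4)-70:int(u*4)+70]
        m=(p>125);n2,l2,s2,c2=cv2.connectedComponentsWithStats(m.astype(np.uint8));k=1+np.argmax(s2[1:,4])
        r=cv2.minEnclosingCircle(np.argwhere(l2==k)[:,::-1].astype(np.float32));c=(np.array(r[0])-70)/4-.375+[int(u*4)/4,int(v*4)/4]
        print(n,c.round(1),r[1]/4,w("top",*c,104).round(1))
s=cv2.imread("pics/side0.png")
for u,v in((210,137),(211,220)): print("side top ctr",w("side",u,v,109).round(1))
top=cv2.resize(a[130:260,130:400],(800,385));sd=cv2.resize(s[105:315,150:330],(514,600))
cv2.imwrite("pics/c1.png",cv2.convertScaleAbs(top,alpha=1.3));
E
```

```text
grey [75, 133, 109, 124, 105]
retL [164.9 181.4] 163.8125 [601.6 228.8  45. ]
retR [202.7 182.6] 165.0 [596.6 144.8  45. ]
stoL [320.9 163.5] 162.375 [ 632.7 -119.6   45. ]
stoR [358.2 169.7] 162.6875 [ 616.6 -202.1   45. ]
ret 2022.3125 (77.98362731933594, 31.04030418395996) [[569.4, 274.6], [638.8, 272.3], [628.7, 98.6], [559.4, 102.0]]
sto 2008.0 (78.10818481445312, 30.7408504486084) [[607.4, -69.1], [675.5, -82.8], [641.8, -253.9], [574.1, -239.1]]
A [205.2 236.9] 11.411469459533691 [476.7 133.6 104. ]
B [330.9 231.9] 11.493240356445312 [ 480.3 -126.6  104. ]
side top ctr [480.2 125.7 109. ]
side top ctr [ 482.3 -130.6  109. ]
```

View pics/c1.png

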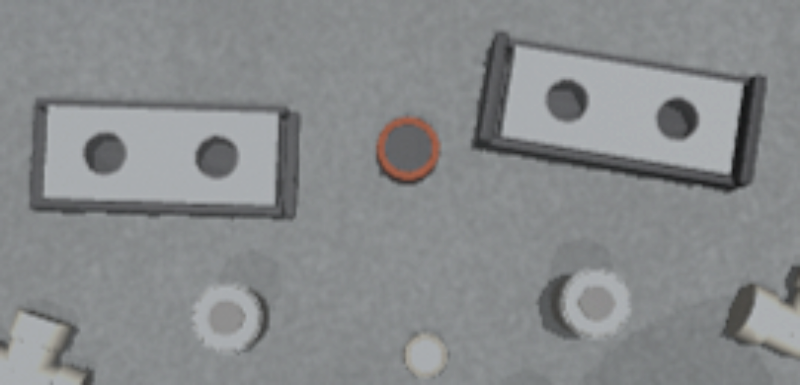

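The crop confirms it: the white cartridges are at crop (228,318) and (597,302), the returns rack is on the left and the tall-ended stock rack on the right. The measured hole spacing is 84.1 mm, which matches the 84 mm given. I'll start with the right cartridge.

```bash
cat >> h.py <<'E'
from scipy.spatial.transform import Rotation as Ro
def to(x,y,z,psi=None):
    o=st();R=Ro.from_rotvec(o["orientation"])
    if psi is None: psi=np.arctan2(*R.as_matrix()[[1,0],0])
    c,s=np.cos(psi),np.sin(psi);T=Ro.from_matrix([[c,s,0],[s,-c,0],[0,0,-1]])
    print("shift",R.inv().apply(np.array([x,y,z])-o["ee_pos"]).round(1),"turn",(R.inv()*T).as_rotvec().round(3))
E
python3 -c "
from h import *
to(478,-128,190,1.378)"
```

```text
t 0.60 ee [ 272.3 -562.6  222.7] [3.062 0.702 0.   ] F [-0.35 -0.07  0.45] M [-0.03  0.01  0.02] w 87.9 g 0.0 q [-1.14  0.42  1.63  0.    1.09 -0.02]
shift [ 374.5 -301.5   32.7] turn [ 0.     0.    -0.927]
```

```bash
python3 -m creep '[{"translation":[47,-38,4],"angular":[0,0,-0.12],"jaw":1},{"translation":[94,-75,8],"angular":[0,0,-0.24],"jaw":1},{"translation":[141,-113,12],"angular":[0,0,-0.36],"jaw":1},{"translation":[188,-151,16],"angular":[0,0,-0.48],"jaw":1},{"translation":[235,-189,20],"angular":[0,0,-0.6],"jaw":1},{"translation":[282,-227,24],"angular":[0,0,-0.72],"jaw":1},{"translation":[329,-265,28],"angular":[0,0,-0.84],"jaw":1},{"translation":[374.5,-301.5,32.7],"angular":[0,0,-0.927],"jaw":1}]'
python3 - <<'E'
from h import *
st();i=ctrl.camera_info("wrist");print(np.round(i["camera_matrix"],1).tolist(),np.round(i["world_from_camera"],3).tolist())
im=ctrl.get_image("wrist");cv2.imwrite("pics/w1.png",im[...,::-1])
for d in ctrl.look_for("wrist","cartridge_b")[:4]:
    r=np.array(d["rect"]);print(round(d["score"],2),r.round(),w("wrist",(r[0]+r[2])/2,(r[1]+r[3])/2,109,i).round(1))
E
```

```text
t: 1.6
ee_pos: [478.9, -126.2, 190.2]
orientation: [2.421, 2.0, 0.001]
ft_force: [1.0, -0.1, -0.7]
width: 87.6
grasp_force: 0.0
t 1.60 ee [ 478.9 -126.2  190.2] [2.421e+00 2.000e+00 1.000e-03] F [ 0.96 -0.14 -0.66] M [-0.03 -0.07 -0.01] w 87.6 g 0.0 q [-0.28  0.28  1.94 -0.    0.92 -0.09]
[[297.3, 0.0, 253.6], [0.0, 297.3, 192.0], [0.0, 0.0, 1.0]] [[0.982, 0.182, 0.052, 493.571], [-0.189, 0.943, 0.275, -51.105], [0.001, -0.28, 0.96, 352.272], [0.0, 0.0, 0.0, 1.0]]
0.94 [231. 155. 286. 218.] [ 485.5 -116.9  109. ]
0.66 [170. 220. 206. 285.] [ 409.  -166.8  109. ]
0.56 [115. 132. 183. 189.] [396.9 -75.8 109. ]
```

View pics/w1.png

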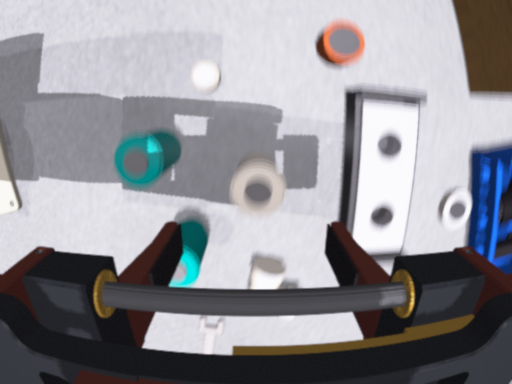

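The wrist view shows the white cartridge with its top disc at (259,191). The stock holes are at (389,146) and (382,216).

Run:
```python
from h import *
print(w("wrist",259,191.5,109).round(1),w("wrist",389,145.5,45).round(1),w("wrist",382,216,45).round(1))
g=cv2.cvtColor(cv2.imread("pics/w1.png"),6)
for u,v,z in((259,191,109),(389,146,45),(382,216,45)):
    p=g[v-22:v+22,u-22:u+22].astype(np.uint8);t,m=cv2.threshold(p,0,1,cv2.THRESH_BINARY_INV+cv2.THRESH_OTSU)
    n,l,s,c=cv2.connectedComponentsWithStats(m);k=l[22,22];q=c[k]+[u-22,v-22];print(t,s[k,4],q.round(1),w("wrist",*q,z).round(1))
to(480,-127,66,1.378)
```

```text
[ 485.7 -118.6  109. ] [ 635.6 -111.4   45. ] [ 621.1 -193.5   45. ]
157.0 555 [257.6 192. ] [ 484.4 -118.8  109. ]
185.0 422 [389.2 145.2] [ 636.  -111.1   45. ]
176.0 346 [381.7 215.8] [ 620.7 -193.2   45. ]
t 1.70 ee [ 479.7 -123.8  189.9] [-2.418e+00 -2.006e+00 -2.000e-03] F [ 0.66 -0.14 -0.82] M [-0.05 -0.06 -0.01] w 87.8 g 0.0 q [-0.28  0.28  1.94  0.    0.92 -0.09]
shift [ -3.2   0.9 123.9] turn [ 0.    -0.001  0.007]
```

Run:
```python
from h import *
st();i=ctrl.camera_info("wrist");im=ctrl.get_image("wrist");st();g=cv2.cvtColor(im,7);cv2.imwrite("pics/w2.png",im[...,::-1])
for u,v,z in((259,191,109),(389,146,45),(382,216,45)):
    p=g[v-22:v+22,u-22:u+22].copy();t,m=cv2.threshold(p,0,1,cv2.THRESH_BINARY_INV+cv2.THRESH_OTSU)
    n,l,s,c=cv2.connectedComponentsWithStats(m);k=l[22,22];q=c[k]+[u-22,v-22];print(t,s[k,4],q.round(1),w("wrist",*q,z,i).round(1))
```

```text
t 1.70 ee [ 479.7 -123.8  189.9] [-2.418e+00 -2.006e+00 -2.000e-03] F [ 0.66 -0.14 -0.82] M [-0.05 -0.06 -0.01] w 87.8 g 0.0 q [-0.28  0.28  1.94  0.    0.92 -0.09]
t 1.75 ee [ 478.9 -125.7  189.9] [-2.42  -2.003 -0.   ] F [0.53 0.05 0.1 ] M [ 0.04 -0.1  -0.01] w 87.8 g 0.0 q [-0.28  0.28  1.94  0.    0.92 -0.09]
154.0 586 [256.1 199.8] [ 481.9 -125.4  109. ]
178.0 510 [388.2 152.9] [ 633.8 -119.6   45. ]
172.0 426 [379.6 222.9] [ 617.6 -201.7   45. ]
```

View pics/w2.png

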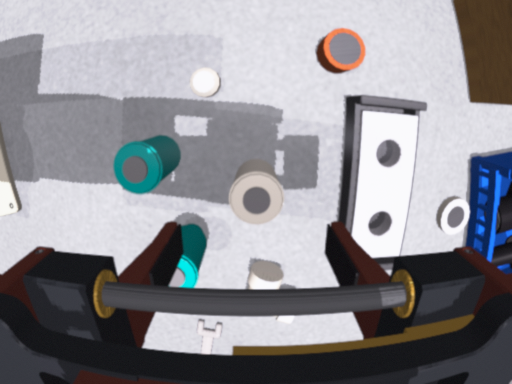

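The arm is at rest now and this sharper picture agrees with the top view: cartridge (481.5,-126), holes (633.5,-119.6) and (617,-202). I'll descend and grasp.

```bash
python3 -m creep '[{"translation":[2.5,2.6,10],"angular":[0,0,0],"jaw":1},{"translation":[2.5,2.6,35],"angular":[0,0,0],"jaw":1},{"translation":[2.5,2.6,65],"angular":[0,0,0],"jaw":1},{"translation":[2.5,2.6,95],"angular":[0,0,0],"jaw":1},{"translation":[2.5,2.6,115],"angular":[0,0,0],"jaw":1},{"translation":[2.5,2.6,124],"angular":[0,0,0],"jaw":1},{"translation":[2.5,2.6,124],"angular":[0,0,0],"jaw":1},{"translation":[2.5,2.6,124],"angular":[0,0,0],"jaw":1}]'
python3 -m creep '[{"translation":[0,0,0],"angular":[0,0,0],"jaw":0.6},{"translation":[0,0,0],"angular":[0,0,0],"jaw":0.55},{"translation":[0,0,0],"angular":[0,0,0],"jaw":0.45},{"translation":[0,0,0],"angular":[0,0,0],"jaw":0.4},{"translation":[0,0,0],"angular":[0,0,0],"jaw":0.4},{"translation":[0,0,0],"angular":[0,0,0],"jaw":0.3},{"translation":[0,0,0],"angular":[0,0,0],"jaw":0.3},{"translation":[0,0,0],"angular":[0,0,0],"jaw":0.3}]'
python3 -c "
from h import *
st()"
```

```text
t: 2.75
ee_pos: [481.5, -126.6, 66.6]
orientation: [2.425, 1.996, 0.001]
ft_force: [-0.2, 0.0, -0.3]
width: 88.0
grasp_force: 0.0
t: 3.75
ee_pos: [481.2, -126.0, 66.0]
orientation: [2.425, 1.997, 0.0]
ft_force: [1.3, 0.1, -0.3]
width: 45.8
grasp_force: 30.0
t 3.75 ee [ 481.2 -126.    66. ] [2.425 1.997 0.   ] F [ 1.28  0.13 -0.34] M [-0.02 -0.17  0.01] w 45.8 g 30.0 q [-0.28  0.49  2.    0.    0.65 -0.09]
```

Gripped (46 mm). Next I lift 20 mm and hold.

```bash
python3 -m creep '[{"translation":[0,0,-4],"angular":[0,0,0],"jaw":0.3},{"translation":[0,0,-12],"angular":[0,0,0],"jaw":0.3},{"translation":[0,0,-18],"angular":[0,0,0],"jaw":0.3},{"translation":[0,0,-20],"angular":[0,0,0],"jaw":0.3},{"translation":[0,0,-20],"angular":[0,0,0],"jaw":0.3},{"translation":[0,0,-20],"angular":[0,0,0],"jaw":0.3},{"translation":[0,0,-20],"angular":[0,0,0],"jaw":0.3},{"translation":[0,0,-20],"angular":[0,0,0],"jaw":0.3}]'
python3 -m creep '[{"translation":[0,0,0],"angular":[0,0,0],"jaw":0.3},{"translation":[0,0,0],"angular":[0,0,0],"jaw":0.3},{"translation":[0,0,0],"angular":[0,0,0],"jaw":0.3},{"translation":[0,0,0],"angular":[0,0,0],"jaw":0.3},{"translation":[0,0,0],"angular":[0,0,0],"jaw":0.3},{"translation":[0,0,0],"angular":[0,0,0],"jaw":0.3},{"translation":[0,0,0],"angular":[0,0,0],"jaw":0.3},{"translation":[0,0,0],"angular":[0,0,0],"jaw":0.3}]'
python3 -c "
from h import *
st()
im=ctrl.get_image('wrist');st()
im=ctrl.get_image('side');st();cv2.imwrite('pics/s1.png',im[...,::-1])
print('stoL');to(633.2,-119.6,135,1.378);print('retR');to(596.6,144.8,135,1.511)"
```

```text
t: 4.75
ee_pos: [481.0, -126.0, 85.8]
orientation: [-2.425, -1.997, 0.0]
ft_force: [0.4, -0.2, -3.6]
width: 45.9
grasp_force: 30.0
t: 5.75
ee_pos: [481.1, -126.0, 86.0]
orientation: [-2.425, -1.997, -0.0]
ft_force: [-0.0, -0.5, -4.1]
width: 45.3
grasp_force: 30.0
t 5.75 ee [ 481.1 -126.    86. ] [-2.425 -1.997 -0.   ] F [-0.01 -0.49 -4.11] M [-0.06 -0.07 -0.02] w 45.3 g 30.0 q [-0.28  0.45  1.99  0.    0.69 -0.09]
t 5.80 ee [ 481.1 -126.    86. ] [-2.425 -1.997  0.   ] F [ 0.55 -0.35 -4.07] M [-0.03 -0.08  0.02] w 45.2 g 30.0 q [-0.28  0.45  1.99  0.    0.69 -0.09]
t 5.85 ee [ 481.1 -126.    86. ] [-2.425 -1.997  0.   ] F [ 0.61 -0.57 -3.46] M [ 0.02 -0.06  0.04] w 46.0 g 30.0 q [-0.28  0.45  1.99  0.    0.69 -0.09]
stoL
t 5.85 ee [ 481.1 -126.    86. ] [-2.425 -1.997  0.   ] F [ 0.61 -0.57 -3.46] M [ 0.02 -0.06  0.04] w 46.0 g 30.0 q [-0.28  0.45  1.99  0.    0.69 -0.09]
shift [ 35.5 148.1 -49. ] turn [-0. -0. -0.]
retR
t 5.85 ee [ 481.1 -126.    86. ] [-2.425 -1.997  0.   ] F [ 0.61 -0.57 -3.46] M [ 0.02 -0.06  0.04] w 46.0 g 30.0 q [-0.28  0.45  1.99  0.    0.69 -0.09]
shift [288.   61.4 -49. ] turn [-0.    -0.    -0.133]
```

The weight reading is about 3.8 N, so this one is heavy and goes in the stock rack. I'll use the right hole.

```bash
python3 -m creep '[{"translation":[0,5,-20],"angular":[0,0,0],"jaw":0.3},{"translation":[-7,20,-42],"angular":[0,0,0],"jaw":0.3},{"translation":[-17,50,-46],"angular":[0,0,0],"jaw":0.3},{"translation":[-28,85,-46],"angular":[0,0,0],"jaw":0.3},{"translation":[-38,117,-46],"angular":[0,0,0],"jaw":0.3},{"translation":[-45,138,-46],"angular":[0,0,0],"jaw":0.3},{"translation":[-48.5,147.9,-43],"angular":[0,0,0],"jaw":0.3},{"translation":[-48.5,147.9,-38],"angular":[0,0,0],"jaw":0.3}]'
python3 -m creep '[{"translation":[0,0,0],"angular":[0,0,0],"jaw":0.3},{"translation":[0,0,0],"angular":[0,0,0],"jaw":0.3},{"translation":[0,0,2],"angular":[0,0,0],"jaw":0.3},{"translation":[0,0,4],"angular":[0,0,0],"jaw":0.3},{"translation":[0,0,6],"angular":[0,0,0],"jaw":0.3},{"translation":[0,0,8],"angular":[0,0,0],"jaw":0.3},{"translation":[0,0,8],"angular":[0,0,0],"jaw":0.3},{"translation":[0,0,8],"angular":[0,0,0],"jaw":0.3}]'
python3 - <<'E'
from h import *
st();to(617.2,-202,116)
i=ctrl.camera_info("wrist");im=ctrl.get_image("wrist");cv2.imwrite("pics/w3.png",im[...,::-1]);st()
E
```

```text
t: 6.85
ee_pos: [616.7, -202.0, 123.4]
orientation: [-2.425, -1.996, 0.0]
ft_force: [-0.2, -0.2, -3.2]
width: 45.5
grasp_force: 30.0
t: 7.85
ee_pos: [617.0, -202.1, 116.0]
orientation: [2.425, 1.997, 0.0]
ft_force: [-0.1, 0.1, -4.6]
width: 45.3
grasp_force: 30.0
t 7.85 ee [ 617.  -202.1  116. ] [2.425 1.997 0.   ] F [-0.09  0.14 -4.62] M [-0.04 -0.04 -0.02] w 45.3 g 30.0 q [-0.33  0.59  1.64  0.    0.92 -0.14]
t 7.85 ee [ 617.  -202.1  116. ] [2.425 1.997 0.   ] F [-0.09  0.14 -4.62] M [-0.04 -0.04 -0.02] w 45.3 g 30.0 q [-0.33  0.59  1.64  0.    0.92 -0.14]
shift [ 0.1  0.2 -0. ] turn [ 0. -0. -0.]
t 7.90 ee [ 617. -202.  116.] [2.425 1.997 0.   ] F [ 0.42  0.19 -4.82] M [-0.01 -0.06 -0.02] w 45.5 g 30.0 q [-0.33  0.59  1.64  0.    0.92 -0.14]
```

View pics/w3.png

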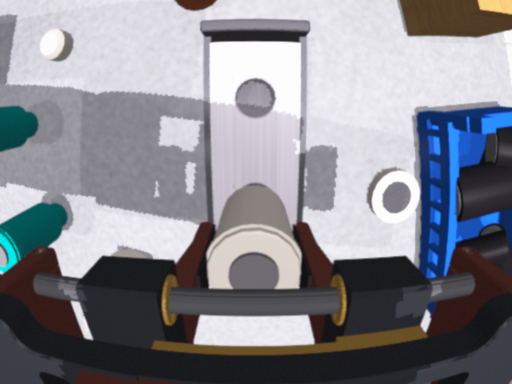

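The left stock hole is clearly visible at (255,97), and the held cartridge is over the right hole. I'll use the left hole to refine the position.

```bash
python3 - <<'E'
from h import *
g=cv2.cvtColor(cv2.imread("pics/w3.png"),6)
p=g[70:124,229:283].copy();t,m=cv2.threshold(p,0,1,cv2.THRESH_BINARY_INV+cv2.THRESH_OTSU)
n,l,s,c=cv2.connectedComponentsWithStats(m);k=l[27,27];q=c[k]+[229,70]
r=cv2.minEnclosingCircle(np.argwhere(l==k)[:,::-1].astype(np.float32));q2=np.array(r[0])+[229,70]
for x in(q,q2):
    L=w("wrist",*x,45);print(x.round(1),s[k,4],L.round(1),"right ->",(L[:2]-84*np.array([.192,.981])).round(1))
E
python3 -m creep '[{"translation":[0,0,1],"angular":[0,0,0],"jaw":0.3},{"translation":[0,0,2],"angular":[0,0,0],"jaw":0.3},{"translation":[0,0,3],"angular":[0,0,0],"jaw":0.3},{"translation":[0,0,4],"angular":[0,0,0],"jaw":0.3},{"translation":[0,0,5],"angular":[0,0,0],"jaw":0.3},{"translation":[0,0,6],"angular":[0,0,0],"jaw":0.3},{"translation":[0,0,7],"angular":[0,0,0],"jaw":0.3},{"translation":[0,0,7],"angular":[0,0,0],"jaw":0.3}]'
```

```text
[254.8  98.1] 1285 [ 634.4 -119.8   45. ] right -> [ 618.2 -202.2]
[254.9  98.1] 1285 [ 634.4 -119.9   45. ] right -> [ 618.3 -202.3]
t: 8.9
ee_pos: [616.9, -202.0, 108.9]
orientation: [-2.425, -1.997, 0.0]
ft_force: [0.7, 0.1, -4.5]
width: 45.1
grasp_force: 30.0
```

```bash
python3 -m creep '[{"translation":[0,0.4,1],"angular":[0,0,0],"jaw":0.3},{"translation":[0,0.6,2],"angular":[0,0,0],"jaw":0.3},{"translation":[0,0.6,3],"angular":[0,0,0],"jaw":0.3},{"translation":[0,0.6,4],"angular":[0,0,0],"jaw":0.3},{"translation":[0,0.6,5],"angular":[0,0,0],"jaw":0.3},{"translation":[0,0.6,6],"angular":[0,0,0],"jaw":0.3},{"translation":[0,0.6,6],"angular":[0,0,0],"jaw":0.3},{"translation":[0,0.6,6],"angular":[0,0,0],"jaw":0.3}]'
```

```text
t: 9.9
ee_pos: [617.5, -202.2, 103.0]
orientation: [2.425, 1.997, 0.0]
ft_force: [0.2, -0.4, -4.2]
width: 45.9
grasp_force: 30.0
```

It's in the hole without contact, so I'll carry on down.

```bash
python3 -m creep '[{"translation":[0,0,2],"angular":[0,0,0],"jaw":0.3},{"translation":[0,0,4.5],"angular":[0,0,0],"jaw":0.3},{"translation":[0,0,7],"angular":[0,0,0],"jaw":0.3},{"translation":[0,0,9.5],"angular":[0,0,0],"jaw":0.3},{"translation":[0,0,12],"angular":[0,0,0],"jaw":0.3},{"translation":[0,0,14],"angular":[0,0,0],"jaw":0.3},{"translation":[0,0,15],"angular":[0,0,0],"jaw":0.3},{"translation":[0,0,15],"angular":[0,0,0],"jaw":0.3}]'
```

```text
t: 10.9
ee_pos: [617.5, -202.1, 87.9]
orientation: [-2.425, -1.997, 0.0]
ft_force: [0.2, -0.4, -3.6]
width: 45.4
grasp_force: 30.0
```

```bash
python3 -m creep '[{"translation":[0,0,0.5],"angular":[0,0,0],"jaw":0.3},{"translation":[0,0,1],"angular":[0,0,0],"jaw":0.3},{"translation":[0,0,1.5],"angular":[0,0,0],"jaw":0.3},{"translation":[0,0,2],"angular":[0,0,0],"jaw":0.3},{"translation":[0,0,2.5],"angular":[0,0,0],"jaw":0.3},{"translation":[0,0,2.5],"angular":[0,0,0],"jaw":0.3},{"translation":[0,0,2.5],"angular":[0,0,0],"jaw":0.3},{"translation":[0,0,2.5],"angular":[0,0,0],"jaw":0.3}]'
```

```text
t: 11.9
ee_pos: [617.5, -202.2, 85.6]
orientation: [2.425, 1.997, 0.0]
ft_force: [-0.2, -0.5, -1.4]
width: 45.2
grasp_force: 30.0
```

The shoulder has touched the plate. The weight itself will compress the springs about 1 mm, so I'll go slightly further, then release.

```bash
python3 -m creep '[{"translation":[0,0,0.5],"angular":[0,0,0],"jaw":0.3},{"translation":[0,0,1],"angular":[0,0,0],"jaw":0.3},{"translation":[0,0,1.5],"angular":[0,0,0],"jaw":0.3},{"translation":[0,0,1.8],"angular":[0,0,0],"jaw":0.3},{"translation":[0,0,1.8],"angular":[0,0,0],"jaw":0.3},{"translation":[0,0,1.8],"angular":[0,0,0],"jaw":0.3},{"translation":[0,0,1.8],"angular":[0,0,0],"jaw":0.3},{"translation":[0,0,1.8],"angular":[0,0,0],"jaw":0.3}]'
python3 -m creep '[{"translation":[0,0,0],"angular":[0,0,0],"jaw":0.55},{"translation":[0,0,0],"angular":[0,0,0],"jaw":0.6},{"translation":[0,0,0],"angular":[0,0,0],"jaw":0.7},{"translation":[0,0,0],"angular":[0,0,0],"jaw":0.85},{"translation":[0,0,0],"angular":[0,0,0],"jaw":1},{"translation":[0,0,0],"angular":[0,0,0],"jaw":1},{"translation":[0,0,0],"angular":[0,0,0],"jaw":1},{"translation":[0,0,0],"angular":[0,0,0],"jaw":1}]'
python3 -c "
from h import *
to(478.5,131,195,1.511)"
```

```text
t: 12.9
ee_pos: [617.6, -202.2, 83.7]
orientation: [2.425, 1.997, 0.0]
ft_force: [-1.0, -0.4, 1.3]
width: 45.6
grasp_force: 30.0
t: 13.9
ee_pos: [617.5, -202.1, 83.7]
orientation: [-2.425, -1.997, -0.0]
ft_force: [-0.1, -0.9, -0.7]
width: 87.8
grasp_force: 0.0
t 13.90 ee [ 617.5 -202.1   83.7] [-2.425 -1.997 -0.   ] F [-0.12 -0.86 -0.69] M [-0.04 -0.08  0.02] w 87.8 g 0.0 q [-0.33  0.63  1.65  0.    0.86 -0.14]
shift [ 300.3 -200.3 -111.3] turn [-0.    -0.    -0.133]
```

```bash
python3 -m creep '[{"translation":[0,0,-20],"angular":[0,0,0],"jaw":1},{"translation":[0,0,-65],"angular":[0,0,0],"jaw":1},{"translation":[5,-3,-105],"angular":[0,0,0],"jaw":1},{"translation":[40,-27,-111],"angular":[0,0,0],"jaw":1},{"translation":[88,-58,-111],"angular":[0,0,-0.02],"jaw":1},{"translation":[135,-90,-111],"angular":[0,0,-0.05],"jaw":1},{"translation":[182,-121,-111],"angular":[0,0,-0.08],"jaw":1},{"translation":[228,-152,-111],"angular":[0,0,-0.1],"jaw":1}]'
python3 -c "
from h import *
to(478.5,131,195,1.511)"
```

```text
t: 14.9
ee_pos: [511.7, 52.4, 196.3]
orientation: [2.321, 2.115, 0.003]
ft_force: [-0.1, 0.2, -0.5]
width: 87.7
grasp_force: 0.0
t 14.90 ee [511.7  52.4 196.3] [2.321 2.115 0.003] F [-0.13  0.19 -0.5 ] M [ 0.   -0.08  0.  ] w 87.7 g 0.0 q [0.08 0.3  1.9  0.   0.95 0.17]
shift [ 75.2 -40.4   1.3] turn [ 0.002 -0.    -0.033]
```

```bash
python3 -m creep '[{"translation":[40,-21,0],"angular":[0,0,-0.02],"jaw":1},{"translation":[66,-35,0],"angular":[0,0,-0.033],"jaw":1},{"translation":[76.8,-40.8,0],"angular":[0,0,-0.033],"jaw":1},{"translation":[76.8,-40.8,0],"angular":[0,0,-0.033],"jaw":1},{"translation":[76.8,-40.8,0],"angular":[0,0,-0.033],"jaw":1},{"translation":[76.8,-40.8,0],"angular":[0,0,-0.033],"jaw":1},{"translation":[76.8,-40.8,0],"angular":[0,0,-0.033],"jaw":1},{"translation":[76.8,-40.8,0],"angular":[0,0,-0.033],"jaw":1}]'
python3 - <<'E'
from h import *
st();i=ctrl.camera_info("wrist");im=ctrl.get_image("wrist");cv2.imwrite("pics/w4.png",im[...,::-1])
for d in ctrl.look_for("wrist","cartridge_b")[:4]:
    r=np.array(d["rect"]);print(round(d["score"],2),r.round(),w("wrist",(r[0]+r[2])/2,(r[1]+r[3])/2,109,i).round(1))
im=ctrl.get_image("side");cv2.imwrite("pics/s2.png",cv2.resize(im[190:320,190:340,::-1],(690,598)))
E
```

```text
t: 15.9
ee_pos: [478.7, 130.7, 194.6]
orientation: [-2.288, -2.153, 0.0]
ft_force: [0.1, 0.9, -0.6]
width: 87.4
grasp_force: 0.0
t 15.90 ee [478.7 130.7 194.6] [-2.288 -2.153  0.   ] F [ 0.15  0.9  -0.62] M [-0.06 -0.01  0.01] w 87.4 g 0.0 q [ 0.24  0.27  1.93 -0.    0.94  0.3 ]
0.93 [115. 124. 181. 180.] [389.4 177.  109. ]
0.91 [174. 314. 212. 354.] [400.5 -27.2 109. ]
0.74 [228. 154. 280. 218.] [479.9 140.4 109. ]
```

View pics/w4.png

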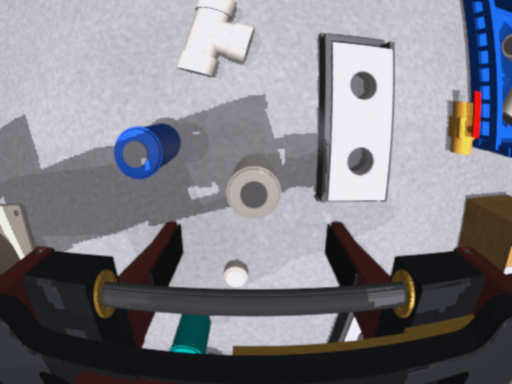

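View pics/s2.png

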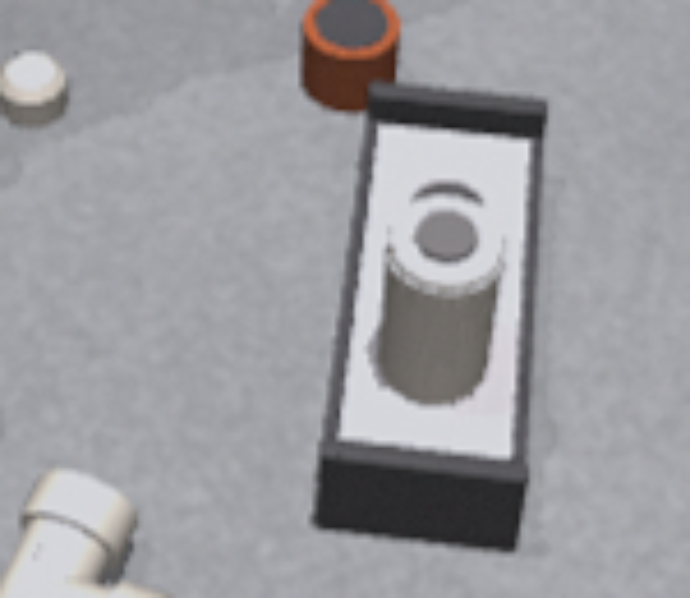

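The first cartridge stands upright and flush in the stock rack (crop 440,330). The second one's top disc shows at (254,195) in the wrist view, and the returns holes are at (362,86) and (360,161).

Run:
```python
from h import *
o=st();i=ctrl.camera_info("wrist");g=cv2.cvtColor(cv2.imread("pics/w4.png"),6)
for u,v,z in((254,194,109),(362,86,45),(360,161,45)):
    p=g[v-22:v+22,u-22:u+22].copy();t,m=cv2.threshold(p,0,1,cv2.THRESH_BINARY_INV+cv2.THRESH_OTSU)
    n,l,s,c=cv2.connectedComponentsWithStats(m);k=l[22,22];q=c[k]+[u-22,v-22];P=w("wrist",*q,z,i);print(t,s[k,4],q.round(1),P.round(1))
    if z==109: to(*P[:2],66,1.511)
```

```text
t 16.05 ee [478.6 131.  194.6] [-2.287 -2.154  0.   ] F [-0.18  0.21 -0.31] M [-0.   -0.09 -0.05] w 87.6 g 0.0 q [ 0.24  0.27  1.93 -0.    0.94  0.3 ]
134.0 577 [253.3 194.4] [478.7 133.1 109. ]
t 16.05 ee [478.6 131.  194.6] [-2.287 -2.154  0.   ] F [-0.18  0.21 -0.31] M [-0.   -0.09 -0.05] w 87.6 g 0.0 q [ 0.24  0.27  1.93 -0.    0.94  0.3 ]
shift [  2.2   0.  128.6] turn [-0.  0. -0.]
167.0 581 [363.3  85.2] [603.  228.9  45. ]
164.0 559 [360.2 160.8] [598.2 145.4  45. ]
```

```bash
python3 -m creep '[{"translation":[2,0,10],"angular":[0,0,0],"jaw":1},{"translation":[2,0,38],"angular":[0,0,0],"jaw":1},{"translation":[2,0,68],"angular":[0,0,0],"jaw":1},{"translation":[2,0,98],"angular":[0,0,0],"jaw":1},{"translation":[2,0,120],"angular":[0,0,0],"jaw":1},{"translation":[2,0,128.6],"angular":[0,0,0],"jaw":1},{"translation":[2,0,128.6],"angular":[0,0,0],"jaw":1},{"translation":[2,0,128.6],"angular":[0,0,0],"jaw":1}]'
python3 -m creep '[{"translation":[0,0,0],"angular":[0,0,0],"jaw":0.6},{"translation":[0,0,0],"angular":[0,0,0],"jaw":0.55},{"translation":[0,0,0],"angular":[0,0,0],"jaw":0.45},{"translation":[0,0,0],"angular":[0,0,0],"jaw":0.4},{"translation":[0,0,0],"angular":[0,0,0],"jaw":0.4},{"translation":[0,0,0],"angular":[0,0,0],"jaw":0.3},{"translation":[0,0,0],"angular":[0,0,0],"jaw":0.3},{"translation":[0,0,0],"angular":[0,0,0],"jaw":0.3}]'
```

```text
t: 17.05
ee_pos: [479.2, 133.2, 66.7]
orientation: [2.287, 2.153, 0.002]
ft_force: [0.0, 1.4, 0.6]
width: 87.8
grasp_force: 0.0
t: 18.05
ee_pos: [478.7, 133.1, 66.1]
orientation: [-2.287, -2.154, 0.0]
ft_force: [-0.3, -0.2, 3.1]
width: 46.0
grasp_force: 30.0
```

```bash
python3 -m creep '[{"translation":[0,0,-4],"angular":[0,0,0],"jaw":0.3},{"translation":[0,0,-12],"angular":[0,0,0],"jaw":0.3},{"translation":[0,0,-18],"angular":[0,0,0],"jaw":0.3},{"translation":[0,0,-20],"angular":[0,0,0],"jaw":0.3},{"translation":[0,0,-20],"angular":[0,0,0],"jaw":0.3},{"translation":[0,0,-20],"angular":[0,0,0],"jaw":0.3},{"translation":[0,0,-20],"angular":[0,0,0],"jaw":0.3},{"translation":[0,0,-20],"angular":[0,0,0],"jaw":0.3}]'
python3 -m creep '[{"translation":[0,0,0],"angular":[0,0,0],"jaw":0.3},{"translation":[0,0,0],"angular":[0,0,0],"jaw":0.3},{"translation":[0,0,0],"angular":[0,0,0],"jaw":0.3},{"translation":[0,0,0],"angular":[0,0,0],"jaw":0.3},{"translation":[0,0,0],"angular":[0,0,0],"jaw":0.3},{"translation":[0,0,0],"angular":[0,0,0],"jaw":0.3},{"translation":[0,0,0],"angular":[0,0,0],"jaw":0.3},{"translation":[0,0,0],"angular":[0,0,0],"jaw":0.3}]'
python3 -c "
from h import *
st()
im=ctrl.get_image('side');st();im=ctrl.get_image('side');st()
print('stoL');to(633.9,-119.9,125,1.378);print('retR');to(597.9,145.2,125,1.511)"
```

```text
t: 19.05
ee_pos: [478.6, 133.0, 85.9]
orientation: [-2.287, -2.154, 0.0]
ft_force: [0.1, -1.2, -0.6]
width: 46.1
grasp_force: 30.0
t: 20.05
ee_pos: [478.7, 133.1, 86.1]
orientation: [-2.287, -2.154, -0.0]
ft_force: [0.4, 1.1, -1.0]
width: 45.8
grasp_force: 30.0
t 20.05 ee [478.7 133.1  86.1] [-2.287 -2.154 -0.   ] F [ 0.45  1.11 -0.95] M [-0.05 -0.08  0.05] w 45.8 g 30.0 q [0.25 0.45 2.   0.   0.69 0.31]
t 20.10 ee [478.7 133.1  86.1] [2.287 2.154 0.   ] F [-1.22 -0.46 -1.04] M [-0.01 -0.09 -0.03] w 46.5 g 30.0 q [0.25 0.45 2.   0.   0.69 0.31]
t 20.15 ee [478.7 133.1  86.1] [-2.287 -2.154 -0.   ] F [-0.04  0.57 -0.08] M [ 0.02 -0.05 -0.04] w 46.0 g 30.0 q [0.25 0.45 2.   0.   0.69 0.31]
stoL
t 20.15 ee [478.7 133.1  86.1] [-2.287 -2.154 -0.   ] F [-0.04  0.57 -0.08] M [ 0.02 -0.05 -0.04] w 46.0 g 30.0 q [0.25 0.45 2.   0.   0.69 0.31]
shift [-243.2  170.1  -38.9] turn [-0.    -0.     0.133]
retR
t 20.15 ee [478.7 133.1  86.1] [-2.287 -2.154 -0.   ] F [-0.04  0.57 -0.08] M [ 0.02 -0.05 -0.04] w 46.0 g 30.0 q [0.25 0.45 2.   0.   0.69 0.31]
shift [ 19.3 118.3 -38.9] turn [ 0. -0. -0.]
```

About 1 N, so this one is light and goes in the returns rack, right hole.

```bash
python3 -m creep '[{"translation":[0,4,-20],"angular":[0,0,0],"jaw":0.3},{"translation":[3,16,-42],"angular":[0,0,0],"jaw":0.3},{"translation":[7,42,-44],"angular":[0,0,0],"jaw":0.3},{"translation":[12,72,-44],"angular":[0,0,0],"jaw":0.3},{"translation":[16,98,-44],"angular":[0,0,0],"jaw":0.3},{"translation":[18.5,112,-44],"angular":[0,0,0],"jaw":0.3},{"translation":[19.3,118.1,-40],"angular":[0,0,0],"jaw":0.3},{"translation":[19.3,118.1,-35],"angular":[0,0,0],"jaw":0.3}]'
python3 -m creep '[{"translation":[0,0,0],"angular":[0,0,0],"jaw":0.3},{"translation":[0,0,2],"angular":[0,0,0],"jaw":0.3},{"translation":[0,0,4],"angular":[0,0,0],"jaw":0.3},{"translation":[0,0,6],"angular":[0,0,0],"jaw":0.3},{"translation":[0,0,7],"angular":[0,0,0],"jaw":0.3},{"translation":[0,0,7],"angular":[0,0,0],"jaw":0.3},{"translation":[0,0,7],"angular":[0,0,0],"jaw":0.3},{"translation":[0,0,7],"angular":[0,0,0],"jaw":0.3}]'
python3 - <<'E'
from h import *
st();i=ctrl.camera_info("wrist");im=ctrl.get_image("wrist");cv2.imwrite("pics/w5.png",im[...,::-1]);g=cv2.cvtColor(im,7)
u,v=255,97;p=g[v-27:v+27,u-27:u+27].copy();t,m=cv2.threshold(p,0,1,cv2.THRESH_BINARY_INV+cv2.THRESH_OTSU)
n,l,s,c=cv2.connectedComponentsWithStats(m);k=l[27,27];q=c[k]+[u-27,v-27];L=w("wrist",*q,45,i);print(s[k,4],q.round(1),L.round(1),"right ->",(L[:2]-84*np.array([.06,.998])).round(1))
E
```

```text
t: 21.15
ee_pos: [597.2, 145.2, 120.5]
orientation: [-2.287, -2.154, 0.001]
ft_force: [-0.9, 0.2, -1.3]
width: 46.0
grasp_force: 30.0
t: 22.15
ee_pos: [597.8, 145.3, 114.1]
orientation: [2.287, 2.154, 0.0]
ft_force: [-0.0, 0.3, -0.6]
width: 46.1
grasp_force: 30.0
t 22.15 ee [597.8 145.3 114.1] [2.287 2.154 0.   ] F [-0.03  0.31 -0.59] M [ 0.02 -0.1  -0.06] w 46.1 g 30.0 q [0.22 0.55 1.72 0.   0.88 0.28]
1323 [254.1  98.8] [603.5 228.4  45. ] right -> [598.5 144.6]
```

```bash
python3 -m creep '[{"translation":[-0.3,0.2,1],"angular":[0,0,0],"jaw":0.3},{"translation":[-0.3,0.3,2],"angular":[0,0,0],"jaw":0.3},{"translation":[-0.3,0.3,3],"angular":[0,0,0],"jaw":0.3},{"translation":[-0.3,0.3,4],"angular":[0,0,0],"jaw":0.3},{"translation":[-0.3,0.3,5],"angular":[0,0,0],"jaw":0.3},{"translation":[-0.3,0.3,6],"angular":[0,0,0],"jaw":0.3},{"translation":[-0.3,0.3,6],"angular":[0,0,0],"jaw":0.3},{"translation":[-0.3,0.3,6],"angular":[0,0,0],"jaw":0.3}]'
```

```text
t: 23.2
ee_pos: [598.0, 144.9, 108.1]
orientation: [-2.287, -2.154, 0.0]
ft_force: [-1.1, -0.4, -1.9]
width: 46.1
grasp_force: 30.0
```

```bash
python3 -m creep '[{"translation":[0,0,1],"angular":[0,0,0],"jaw":0.3},{"translation":[0,0,2],"angular":[0,0,0],"jaw":0.3},{"translation":[0,0,3],"angular":[0,0,0],"jaw":0.3},{"translation":[0,0,4],"angular":[0,0,0],"jaw":0.3},{"translation":[0,0,4],"angular":[0,0,0],"jaw":0.3},{"translation":[0,0,4],"angular":[0,0,0],"jaw":0.3},{"translation":[0,0,4],"angular":[0,0,0],"jaw":0.3},{"translation":[0,0,4],"angular":[0,0,0],"jaw":0.3}]'
```

```text
t: 24.2
ee_pos: [598.0, 144.9, 104.1]
orientation: [-2.287, -2.154, -0.0]
ft_force: [-0.4, -0.8, -1.3]
width: 45.9
grasp_force: 30.0
```

No contact with the foot at 38 mm, so it's in the hole. Continuing down.

```bash
python3 -m creep '[{"translation":[0,0,2],"angular":[0,0,0],"jaw":0.3},{"translation":[0,0,4.5],"angular":[0,0,0],"jaw":0.3},{"translation":[0,0,7],"angular":[0,0,0],"jaw":0.3},{"translation":[0,0,9.5],"angular":[0,0,0],"jaw":0.3},{"translation":[0,0,12],"angular":[0,0,0],"jaw":0.3},{"translation":[0,0,14.5],"angular":[0,0,0],"jaw":0.3},{"translation":[0,0,16],"angular":[0,0,0],"jaw":0.3},{"translation":[0,0,16],"angular":[0,0,0],"jaw":0.3}]'
```

```text
t: 25.2
ee_pos: [598.0, 144.9, 87.9]
orientation: [-2.287, -2.154, 0.0]
ft_force: [-0.2, -0.9, -1.1]
width: 46.1
grasp_force: 30.0
```

```bash
python3 -m creep '[{"translation":[0,0,0.5],"angular":[0,0,0],"jaw":0.3},{"translation":[0,0,1],"angular":[0,0,0],"jaw":0.3},{"translation":[0,0,1.5],"angular":[0,0,0],"jaw":0.3},{"translation":[0,0,2],"angular":[0,0,0],"jaw":0.3},{"translation":[0,0,2.5],"angular":[0,0,0],"jaw":0.3},{"translation":[0,0,2.5],"angular":[0,0,0],"jaw":0.3},{"translation":[0,0,2.5],"angular":[0,0,0],"jaw":0.3},{"translation":[0,0,2.5],"angular":[0,0,0],"jaw":0.3}]'
```

```text
t: 26.2
ee_pos: [598.1, 144.9, 85.7]
orientation: [2.287, 2.154, 0.0]
ft_force: [-1.0, -0.2, 2.1]
width: 46.1
grasp_force: 30.0
```

```bash
python3 -m creep '[{"translation":[0,0,0.5],"angular":[0,0,0],"jaw":0.3},{"translation":[0,0,0.5],"angular":[0,0,0],"jaw":0.3},{"translation":[0,0,0.5],"angular":[0,0,0],"jaw":0.3},{"translation":[0,0,0.5],"angular":[0,0,0],"jaw":0.55},{"translation":[0,0,0.5],"angular":[0,0,0],"jaw":0.65},{"translation":[0,0,0.5],"angular":[0,0,0],"jaw":0.8},{"translation":[0,0,0.5],"angular":[0,0,0],"jaw":1},{"translation":[0,0,0.5],"angular":[0,0,0],"jaw":1}]'
python3 -m creep '[{"translation":[0,0,0],"angular":[0,0,0],"jaw":1},{"translation":[0,0,0],"angular":[0,0,0],"jaw":1},{"translation":[0,0,-10],"angular":[0,0,0],"jaw":1},{"translation":[0,0,-40],"angular":[0,0,0],"jaw":1},{"translation":[0,0,-80],"angular":[0,0,0],"jaw":1},{"translation":[0,0,-110],"angular":[0,0,0],"jaw":1},{"translation":[0,-40,-120],"angular":[0,0,0],"jaw":1},{"translation":[0,-80,-120],"angular":[0,0,0],"jaw":1}]'
python3 -m creep '[{"translation":[0,-40,0],"angular":[0,0,0],"jaw":1},{"translation":[0,-80,0],"angular":[0,0,0],"jaw":1},{"translation":[0,-110,0],"angular":[0,0,0],"jaw":1},{"translation":[0,-120,0],"angular":[0,0,0],"jaw":1},{"translation":[0,-120,0],"angular":[0,0,0],"jaw":1},{"translation":[0,-120,0],"angular":[0,0,0],"jaw":1},{"translation":[0,-120,0],"angular":[0,0,0],"jaw":1},{"translation":[0,-120,0],"angular":[0,0,0],"jaw":1}]'
python3 - <<'E'
from h import *
st();im=ctrl.get_image("side");cv2.imwrite("pics/s3.png",cv2.resize(im[100:320,130:390,::-1],(709,600)))
E
```

```text
t: 27.2
ee_pos: [598.0, 144.9, 85.1]
orientation: [-2.287, -2.154, 0.0]
ft_force: [0.0, 0.7, -0.0]
width: 83.5
grasp_force: 0.0
t: 28.2
ee_pos: [518.1, 149.9, 206.9]
orientation: [2.287, 2.152, 0.004]
ft_force: [-0.2, 0.5, 0.4]
width: 88.2
grasp_force: 0.0
t: 29.2
ee_pos: [398.8, 156.9, 204.9]
orientation: [-2.287, -2.153, 0.0]
ft_force: [-1.2, 0.2, 1.1]
width: 88.1
grasp_force: 0.0
t 29.20 ee [398.8 156.9 204.9] [-2.287 -2.153  0.   ] F [-1.21  0.17  1.1 ] M [-0.02 -0.09 -0.01] w 88.1 g 0.0 q [0.35 0.16 2.06 0.   0.92 0.41]
```

View pics/s3.png

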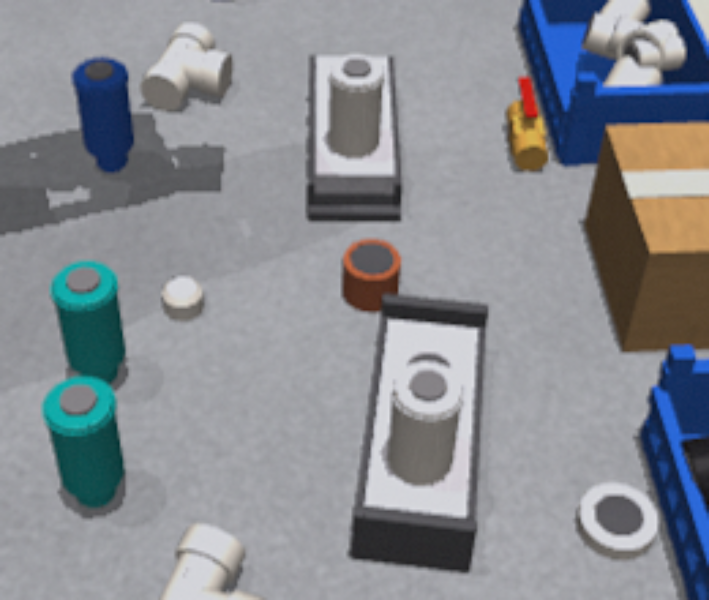

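Both cartridges stand upright and flush, the light one at (355,105) in the returns rack and the heavy one at (425,420) in the stock rack. The bystanders in view look undisturbed.

```bash
python3 -c "
from workcell import ctrl
print(ctrl.close_job())"
```

```text
the job is handed in; nothing more can be done
None
```

The job is handed in: the heavy cartridge (about 3.8 N) is seated in the stock rack's right hole and the light one (about 1 N) in the returns rack's right hole, both upright and flush in the last picture, at about 29 s of the 72 s allowed.

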